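# Close and lock the bayonet lid on a centrifuge rotor

## Robot

A 6-joint arm with a two-finger parallel gripper is mounted at the origin on the work surface. World frame = base frame: x ahead of the robot, y to its left, z up, the work surface at z = 0. Lengths are in mm, angles in degrees, forces in N, time in s.
With the tool pointing down it reaches from about 200 to 875 mm from the base axis. Payload 3.4 kg.
Tool frame: the origin (TCP) lies midway between the tips of the shut fingers; the grasp point (between the pads) lies 19 mm behind it; z points along the fingers, y is the line along which they close (so a half turn about z gives the same grasp; the last joint's range is limited). The gripper opens to 94 mm and grips with 3 to 60 N. Pads are 16 mm wide; open, the fingers measure 119 mm over their backs; the gripper's body (75 mm by 177 mm) begins 78 mm behind the grasp point.
Start: joints at [-72.766, 15.808, 86.224, -0, 77.962, -6.933], TCP at [235.411, -524.64, 205.493] pointing down, gripper open.
Joint ranges: [-165.64, 165.64], [-43.16, 119.46], [12.63, 154.43], [-67.54, 247.53], [6.08, 155.33], [-154.97, 154.97]. Speed limits (degrees/s): [147.25, 147.25, 180, 180, 180, 180].

## Interface

Orientations are given as a 3x3 rotation matrix whose columns are the frame's x, y, z axes.
In Python, from plant import bot, kin, observe, imaging gives the robot as it stands. The module is installed in compiled form; this text tells all that it offers. Calls block until the motion is done:
- bot.move_ptp(position, orientation): joint-space move of the TCP to a pose.
- bot.servo_line(position, frame=None, speed=150): straight line of the TCP; frame=None keeps the orientation; speed is the mean speed in mm/s.
- bot.set_joints(angles): joint-space move.
- bot.let_go() and bot.grasp(force=None): open the fingers fully, or close them until they stop; force is the grip in N (None keeps the last).
- bot.hold(seconds).
- kin.solve_ik(position, orientation): joint angles nearest the present ones, or None.
- observe(): the state.
- imaging.get_image(name): name is "scene" or "top" or "wrist"; returns a dict with "image" (420x560x3 uint8, red, green, blue), "fx", "fy", "cx", "cy" (pixels), "k1" (the pictures are not rectified: a ray, as slopes to the right and down, at radius r is drawn at 1 + k1 r^2 times it, then the intrinsics apply), "world_from_camera" (4x4, takes a point from camera to world coordinates). Camera axes: x right, y down, z forward; pixel columns grow to the right and rows downward; lengths in mm; the calibration is good to about 2 mm. A picture is of the moment at which its call begins. There is no depth.
A pose or a line that the arm cannot do raises bot.MotionError and nothing moves.
- bot.sign_off(): hands the job in; it is judged then, once.
The state is a dict: "time": time; "joint_pos": joint angles; "qd": joint speeds; "effort": joint torques, N m; "ee_pos": TCP position; "orientation": TCP orientation; "wrist_force": force on the tool from outside, world axes, zero at the start; "torque": the same for the moment, N m; "finger_gap": opening from 0.0 (shut) to 1.0 (fully open); "gripper_force": force on a finger pad.
Only numpy, scipy, OpenCV 4.12 (cv2) and the standard library are available. Lean on these libraries where they do the work, as an engineer would, in place of code of your own. Each camera call takes 0.05 s, during which the arm holds its last target. There are 200 camera calls.

## Task

Close the loaded centrifuge rotor: set its loose aluminium lid level in the rotor's mouth so that the lid's four lugs drop between the rotor's lugs, then press it down against the seal and, keeping it down, turn it clockwise (seen from above) to the stop, so that it stays locked down and level when you let go. If the lid rides high on the rotor's lugs, easing it back anticlockwise lets it drop in. Leave the tube rack, tip box and bottle where they are.

Things in the scene. Friction and masses are not known exactly. Their poses are not given: they have to be found in the camera images.
- lid_grip (a point): Centre (half-way up) of the orange bar grip of the loose rotor lid, which starts flat on a blue bench mat, grip up. Bar 64 mm long (x axis), 18 mm thick (y), 32 mm high, on a low black hub. z is the lid's axis, up. The lid's top face is 23 mm and its underside 36 mm below this point. About 0.3 kg.
- lid_foot (a point): Centre of the lid's underside. Axes as lid_grip. The lid is an aluminium disc, 116 mm in diameter, 13 mm thick, lower edge bevelled, with four outward lugs on its +x, +y, -x and -y axes: each 28 degrees wide, reaching out to 68 mm radius, 5 mm thick, from 5 to 10 mm above the underside.
- rotor_axis (a point): On the rotor's upright axis, level with its rim, 190 mm above the bench; z up. White housing round it, deck 10 mm higher with a 250 mm round opening; x, y belong to the housing (320 mm along x; y from -160 to +220 mm; its own lid stands open at -y, some 300 mm above the deck). The dark rotor cannot turn but stands at any angle, NOT given here.
- rotor_lugs (a point): On the same axis, on the upper face of the rotor's four inward lugs, 4 mm below the rim. The mouth is 143 mm wide with a bevelled lip. The lugs are 90 degrees apart, 44 degrees wide, reach in to 60.5 mm radius, 5 mm thick; the gaps are 46 degrees. With the lid riding on them, lid_grip is 31 mm above this point; dropped into the gaps and resting on the seal, 24.5 mm.
- lid_home (a point): Where lid_grip is once locked, on the same axis: 17 mm above the rim, 3.5 mm below its dropped height. Under each rotor lug is a 34 degree pocket with a 2.5 mm nib hanging at its anticlockwise edge and a stop at its clockwise edge (from above). To pass the nibs press to at least 2.5 mm below this point; the black sprung seal bottoms at 4.5 mm.
- seal (a point): Top of the black sprung seal ring in the mouth (46 to 56 mm radius), which carries the dropped lid. It pushes up with about 5 N on the lid at rest, 17 N fully pressed. From dropped, turning clockwise about 39 to 57 degrees while pressed brings the lugs to the stops; released there, the lid springs up behind the nibs to its home.
- tube_rack: Bystander: blue rack of capped tubes, 200 x 70 mm (x, y), 108 mm high; origin under its centre.
- tip_box: Bystander: black box with clear lid, 122 x 84 mm, 64 mm high; origin under its centre.
- spray_bottle: Bystander: white bottle with red cap, 64 mm diameter, 170 mm high; origin under its centre.
Not all that is in view belongs to the job. Of the things like the part that bears lid_grip, leave any that is green or red; of the rest the larger one is meant.

How it is judged (in metres and radians):
On the way:
1. the lid has dropped level into the rotor's mouth, its lugs between the rotor's lugs (horizontal distance between lid_grip and rotor_axis below 0.006 m and z of lid_grip in the frame of rotor_axis between 0.008 and 0.0225 m and angle between lid_grip's own z axis and vertical below 0.05 rad), for 0.1 s.
At the end, for the whole second after the job is handed in: the lid is locked in the rotor's mouth and released: held down by the lugs, grip centre 15.5 to 18.6 mm above the rim level (unlocked it springs up to 20.5 mm; caught on the nibs it stays at 14.5 mm), within 6 mm of the axis, tilted less than 0.025 rad (horizontal distance between lid_grip and rotor_axis below 0.006 m and z of lid_grip in the frame of rotor_axis between 0.0155 and 0.0186 m and angle between lid_grip's own z axis and vertical below 0.025 rad); the robot touches nothing.
It fails at once if the tube rack was shifted or tipped (distance of tube_rack from where it was at the start of the episode above 0.02 m or angle between tube_rack's own z axis and vertical above 0.3 rad).
It fails at once if the tip box was shifted or tipped (distance of tip_box from where it was at the start of the episode above 0.02 m or angle between tip_box's own z axis and vertical above 0.3 rad).
It fails at once if the bottle was shifted or tipped (distance of spray_bottle from where it was at the start of the episode above 0.02 m or angle between spray_bottle's own z axis and vertical above 0.3 rad).
It also fails if it takes over 72 s, if anything falls off the work surface, if the arm or the gripper's body presses on something with over 40 N, if the wrist force passes 120 N, or if a joint passes its speed limit or range.

## Working session

There is one attempt and no reset: what is moved stays moved. The work goes in short steps, each a Python script; the robot and the scene stay as the last script left them, time stands still between calls to the robot, and variables do not carry over. Pictures are saved under pics/ and viewed, at most 10 in all, crops included, and the job is handed in when it is done.

```bash
mkdir -p pics
cat > h.py <<'E'
import numpy as np, cv2
from plant import bot, kin, observe, imaging
def snap(n,f=None):
    d=imaging.get_image(n)
    if f: cv2.imwrite('pics/'+f,d['image'][:,:,::-1])
    return d
def ray(d,u,v):
    K=np.array([[d['fx'],0,d['cx']],[0,d['fy'],d['cy']],[0,0,1.]])
    p=cv2.undistortPoints(np.array([[[u,v]]],float),K,np.array([d['k1'],0,0,0.]))[0,0] 
    T=np.array(d['world_from_camera']); return T[:3,3],T[:3,:3]@np.array([p[0],p[1],1])
def onz(d,u,v,z):
    o,r=ray(d,u,v); return o+r*(z-o[2])/r[2]
def proj(d,P):
    T=np.linalg.inv(np.array(d['world_from_camera'])); P=np.atleast_2d(P)
    c=P@T[:3,:3].T+T[:3,3]; s=c[:,:2]/c[:,2:]; s=s*(1+d['k1']*(s**2).sum(1,keepdims=True))
    return s*[d['fx'],d['fy']]+[d['cx'],d['cy']]
def down(a):
    "tool down, tool y (closing) axis at angle a deg in world"
    a=np.radians(a); y=np.array([np.cos(a),np.sin(a),0]); z=np.array([0,0,-1.])
    return np.column_stack([np.cross(y,z),y,z])
E
python3 - <<'E'
from h import *
a=snap('top','top0.png');b=snap('scene','scene0.png')
for d in(a,b): print(d['fx'],d['k1'],np.round(d['world_from_camera'],2).tolist())
o=observe();print(np.round(o['orientation'],3).tolist(),o['time'])
c=snap('wrist','w0.png')
E
```

```text
403.25047138868854 0.03618743910118089 [[-0.01, -1.0, 0.06, 470.18], [-1.0, 0.01, -0.01, 136.06], [0.01, -0.06, -1.0, 996.72], [0.0, 0.0, 0.0, 1.0]]
470.74055403649294 -0.09675262889638586 [[-0.63, 0.46, -0.63, 1301.75], [0.78, 0.38, -0.5, 772.82], [0.01, -0.8, -0.6, 895.65], [0.0, 0.0, 0.0, 1.0]]
[[0.912, 0.409, -0.0], [0.409, -0.912, 0.002], [0.0, -0.002, -1.0]] 0.1
```

View pics/top0.png

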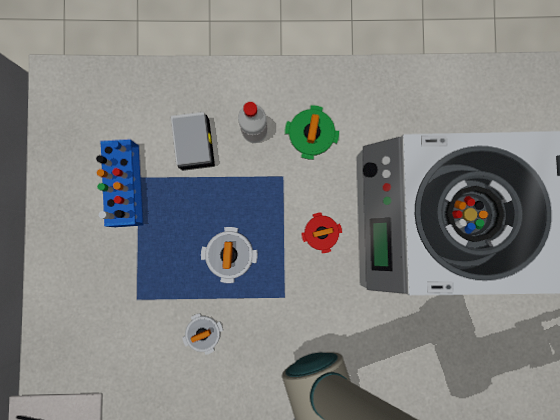

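View pics/scene0.png

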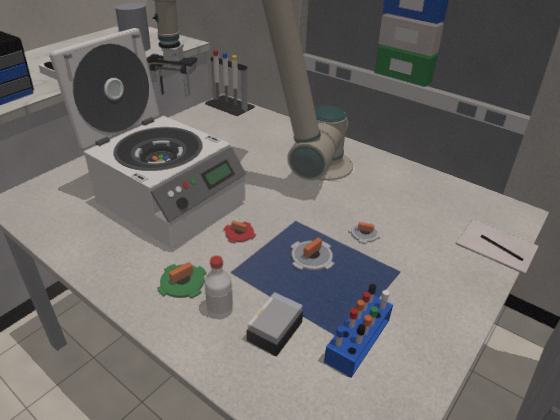

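The top view shows the target lid on the mat at about (230,255) with its bar near-vertical in the image. The rotor is at (471,214), with pale lugs around coloured tubes. Green and red lids and a small silver one are decoys.

```bash
cat >> h.py <<'E'
def orange(d,u,v,R):
    hsv=cv2.cvtColor(d['image'],cv2.COLOR_RGB2HSV)
    m=cv2.inRange(hsv,(5,150,90),(22,255,255)); k=np.zeros_like(m); cv2.circle(k,(int(u),int(v)),R,255,-1)
    n,l,s,c=cv2.connectedComponentsWithStats(m&k); i=1+s[1:,4].argmax()
    return (l==i).astype(np.uint8),c[i]
E
python3 - <<'E'
from h import *
d=snap('top')
m,c=orange(d,230,255,30)
(cx,cy),(w,h),a=r=cv2.minAreaRect(np.argwhere(m)[:,::-1].astype(np.float32))
P=[onz(d,*q,53) for q in cv2.boxPoints(r)]
print(c,r,np.round(P,1).tolist(), onz(d,*c,45))
# lid plate: bright low-sat near
hsv=cv2.cvtColor(d['image'],cv2.COLOR_RGB2HSV)
g=cv2.inRange(hsv,(0,0,110),(180,70,255)); k=np.zeros_like(g); cv2.circle(k,(230,255),34,255,-1)
ys,xs=np.nonzero(g&k&1); p=cv2.minEnclosingCircle(np.column_stack([xs,ys]).astype(np.float32)); print(p,onz(d,*p[0],9))
print('rotor',onz(d,471,214,186),'red cap',onz(d,250,109,170),onz(d,255,130,0),'rack',onz(d,122,183,108),'box',onz(d,193,140,64))
print([onz(d,*q,200).round() for q in((404,135),(408,295))])
I=cv2.resize(d['image'][140:290,396:546],(600,600),interpolation=2); cv2.imwrite('pics/rot.png',I[:,:,::-1])
E
```

```text
[226.89767442 254.80930233] ((227.0, 255.0), (26.0, 8.0), 90.0) [[477.5, 262.5, 53.0], [477.3, 243.9, 53.0], [417.0, 244.0, 53.0], [417.2, 262.5, 53.0]] [447.41895787 254.43205765  45.        ]
((228.8157958984375, 254.2894744873047), 28.314348220825195) [447.76597349 254.25000657   9.        ]
rotor [ 527.87731349 -254.16968484  186.        ] red cap [752.53099273 190.07918413 170.        ] [757.18634832 189.04164259   0.        ] rack [609.01384216 475.90454031 108.        ] box [715.8176414  330.25951988  64.        ]
[array([ 687., -120.,  200.]), array([ 369., -119.,  200.])]
```

View pics/rot.png

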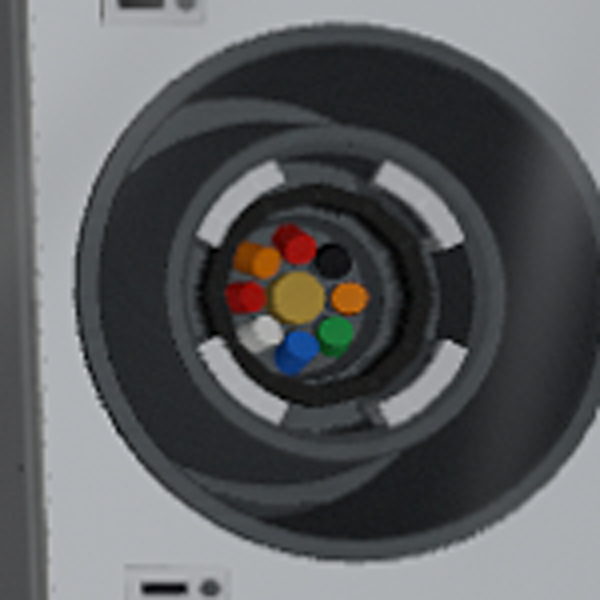

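View pics/w0.png

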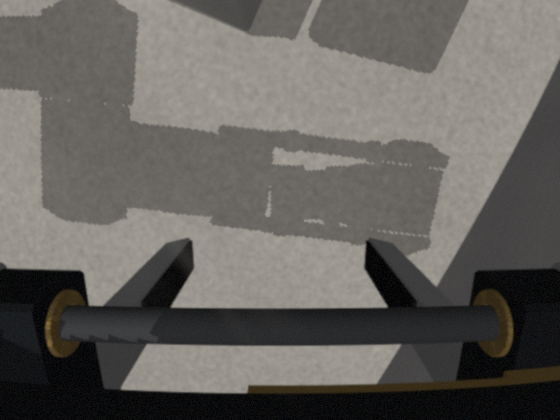

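Lugs are the bright arcs at the diagonals of the crop, so the gaps lie roughly along world ±x/±y. The wrist view shows the fingers at the bottom of the picture. I'll retract from behind the open lid, then hover over the target lid.

Run:
```python
from h import *
o=observe(); d=snap('wrist')
T=np.eye(4);T[:3,:3]=o['orientation'];T[:3,3]=o['ee_pos']
X=np.linalg.inv(T)@np.array(d['world_from_camera']); print(np.round(X,2).tolist())
np.save('X.npy',X)
bot.servo_line([235,-500,330],speed=200)
bot.servo_line([255,-200,330],speed=250)
for a in(90,-90):
    q=kin.solve_ik([447,254,120],down(a)); q2=kin.solve_ik([528,-254,300],down(a)); print(a,np.round(q,0),np.round(q2,0) if q2 is not None else None)
# hover with the camera's axis at lid
best=down(90) if 0 else None
```

```text
[[0.0, -0.97, -0.23, 65.89], [1.0, 0.0, -0.0, -0.39], [0.0, -0.23, 0.97, -179.52], [0.0, 0.0, 0.0, 1.0]]
90 [ 22.  14. 101.  -0.  64. -68.] [ -32.   15.   75.   -0.   91. -122.]
-90 [ 22.  14. 101.  -0.  64. 112.] [-32.  15.  75.  -0.  91.  58.]
```

Run:
```python
from h import *
bot.move_ptp([490,254,170],down(90))
d=snap('wrist','wl.png'); print(observe()['time'],d['fx'],proj(d,[447,254,53]))
m,c=orange(d,*proj(d,[447,254,53])[0],150)
r=cv2.minAreaRect(np.argwhere(m)[:,::-1].astype(np.float32)); print(r)
print(np.round([onz(d,*q,53) for q in cv2.boxPoints(r)],1).tolist())
```

```text
4.3667 348.697537038679 [[279.17071067 157.80787067]]
((281.10589599609375, 155.12351989746094), (21.705108642578125, 72.78498077392578), 4.39870548248291)
[[475.1, 243.9, 53.0], [414.1, 249.0, 53.0], [415.5, 266.9, 53.0], [476.6, 262.6, 53.0]]
```

View pics/wl.png

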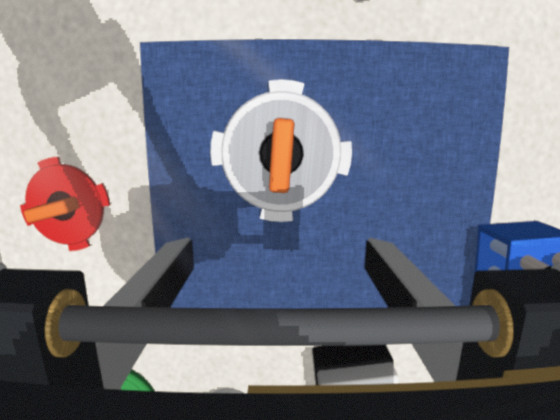

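The wrist view shows the silver lid at (281,152), with its bar tilted 4.4° (lugs consistent). World position is about (446,255), and bar length 61 and thickness 18 mm match. Grasp it.

Run:
```python
from h import *
R=down(85.6)
bot.move_ptp([446,255,80],R)
bot.servo_line([446,255,23],speed=80)
bot.grasp(50)
o=observe();print(o['time'],o['ee_pos'],o['finger_gap'],o['gripper_force'],o['wrist_force'])
bot.servo_line([446,255,330],speed=250)
o=observe();print(o['time'],o['wrist_force'],o['torque'])
bot.move_ptp([485,-254,340],down(90))
d=snap('wrist','wr.png'); print(observe()['time'],proj(d,[528,-254,186]))
```

```text
6.8583 [446.02992329 255.04381956  22.98587037] 0.18890730444653747 49.99970555305481 [-0.30471443 -1.0464015   0.30670765]
8.2333 [-0.83685028 -1.12446603 -2.62676572] [ 0.04739322 -0.1194735   0.01039935]
10.1333 [[277.00918892 241.51655775]]
```

View pics/wr.png

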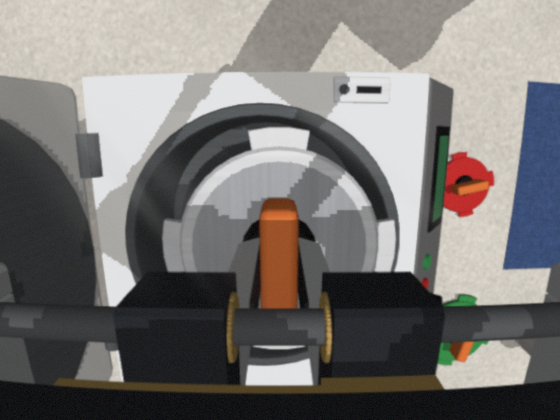

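The lid is held well; the disc is at about (279,240) with lug ends near (278,128), (163,240) and (395,240). It hides the rotor, so I use the saved top picture for the rotor lugs and this one for the lid in the hand and the opening circle.

Run:
```python
from h import *
from scipy.optimize import least_squares
fit=lambda P,R=None:least_squares(lambda c:np.hypot(P[:,0]-c[0],P[:,1]-c[1])-(R or c[2]),[*P.mean(0),100],loss='soft_l1').x
d=snap('top'); I=cv2.imread('pics/top0.png')[:,:,::-1]
m=cv2.inRange(cv2.cvtColor(I,cv2.COLOR_RGB2HSV),(0,0,140),(180,50,255))
k=np.zeros_like(m); cv2.circle(k,(477,213),45,255,-1); cv2.circle(k,(477,213),22,0,-1)
n,l,s,c=cv2.connectedComponentsWithStats(m&k)
L=[]
for i in range(1,n):
    if s[i,4]>25: p=onz(d,*c[i],186); L.append(p[:2]); print(s[i,4],c[i].round(1),p.round(1))
L=np.array(L)
if len(L)==4:
    ctr=L.mean(0); v=L-ctr; print('top rotor',ctr,np.hypot(*v.T).round(1),(np.degrees(np.arctan2(v[:,1],v[:,0]))%90).round(1))
# wrist: lid in hand
w=snap('wrist'); g=cv2.cvtColor(w['image'],cv2.COLOR_RGB2HSV); o=observe(); print(o['ee_pos'])
for r in(225,240,250): print(r,g[r,150:190:2,2].tolist(),g[r,370:412:2,2].tolist())
print(g[110:165:2,280,2].tolist())
```

```text
141 [455.3 189.6] [ 577.6 -224.6  186. ]
147 [501.  190.4] [ 575.  -315.7  186. ]
148 [455.7 235.1] [ 485.8 -222.1  186. ]
150 [501.9 235.8] [ 483.6 -313.6  186. ]
top rotor [ 530.48142382 -269.01599154] [64.7 64.5 64.8 64.7] [43.3 43.6 43.6 43.6]
[ 485.3704964  -253.00779675  340.09403648]
225 [47, 50, 49, 57, 54, 55, 67, 135, 144, 146, 142, 147, 144, 149, 146, 141, 128, 139, 142, 141] [147, 148, 135, 132, 184, 213, 217, 217, 216, 217, 216, 218, 165, 87, 114, 221, 230, 230, 230, 230, 229]
240 [36, 38, 37, 39, 37, 42, 96, 142, 144, 144, 143, 142, 140, 142, 141, 131, 142, 148, 149, 147] [146, 147, 144, 134, 177, 213, 215, 215, 218, 216, 214, 216, 204, 110, 104, 219, 230, 230, 230, 229, 230]
250 [39, 37, 35, 35, 33, 36, 61, 139, 148, 144, 144, 146, 143, 146, 145, 133, 137, 143, 144, 145] [142, 143, 142, 128, 184, 215, 214, 213, 214, 213, 215, 212, 171, 89, 152, 228, 230, 230, 228, 229, 230]
[96, 95, 96, 72, 33, 37, 37, 54, 92, 205, 223, 225, 224, 225, 224, 225, 224, 223, 197, 180, 209, 227, 227, 226, 221, 217, 181, 173]
```

Run:
```python
from h import *
w=snap('wrist'); o=observe(); print(o['ee_pos'],o['qd'])
R=np.array(o['orientation']);t=np.array(o['ee_pos']); print(R.round(4).tolist())
Z=t[2]-8-3
a,b,c=[onz(w,*q,Z) for q in((162,240),(395.5,240),(279,127.2))]
for p in(a,b,c): print('tool',(R.T@(p-t)).round(1))
print('width',np.linalg.norm(a-b))
# opening circle z=200: dark edge along radial lines
g=cv2.cvtColor(w['image'],cv2.COLOR_RGB2GRAY).astype(int)
C=np.array([531,-269.,200]);P=[]
for th in range(0,360,4):
    u=np.array([np.cos(np.radians(th)),np.sin(np.radians(th)),0])
    q=proj(w,[C+u*r for r in range(110,142)]); 
    if (q<3).any() or (q[:,1]>265).any() or (q[:,0]>555).any(): continue
    v=g[q[:,1].astype(int),q[:,0].astype(int)]; dv=v[4:]-v[:-4]; i=dv.argmax()
    if dv[i]>60: P.append((C+u*(112+i))[:2])
P=np.array(P)
from scipy.optimize import least_squares
f=least_squares(lambda c:np.hypot(P[:,0]-c[0],P[:,1]-c[1])-c[2],[531,-269,125],loss='soft_l1');print(len(P),f.x,np.abs(f.fun).mean())
f=least_squares(lambda c:np.hypot(P[:,0]-c[0],P[:,1]-c[1])-125,[531,-269],loss='soft_l1');print(f.x)
```

```text
[ 485.32026464 -253.15955251  340.08839519] [-0.2075604   0.02438162 -0.00489645 -0.06760665 -0.0143716  -0.0827648 ]
[[-1.0, -0.0014, 0.0002], [-0.0014, 1.0, 0.0001], [-0.0002, 0.0001, -1.0]]
tool [  4.9 -67.   11. ]
tool [ 5.  68.2 11. ]
tool [68.1  0.7 11. ]
width 135.1346441382928
49 [ 528.38016524 -268.41388581  133.68112552] 0.40426682674106823
[ 518.36510335 -268.43826172]
```

Lid sits centred in the tool (about 0.1 mm along x, 0.6 in y) with lug span 135 mm (expected 136). The top view puts the rotor at (530.5,-269.0) with gaps at -1.5°. One wrist look at the rotor past the lid will settle x.

Run:
```python
from h import *
bot.servo_line([485,-269,470],speed=250)
bot.servo_line([660,-269,470],speed=250); bot.hold(0.5)
d=snap('wrist','wr2.png'); I=d['image']; o=observe(); print(o['time'],o['ee_pos'])
m=cv2.inRange(cv2.cvtColor(I,cv2.COLOR_RGB2HSV),(0,0,120),(180,50,255))
C=np.array([530.5,-269,186]); k=np.zeros_like(m)
th=np.radians(np.arange(0,360,5)); ring=lambda r:proj(d,C+r*np.column_stack([np.cos(th),np.sin(th),0*th])).astype(int)
print('ctr',proj(d,C))
cv2.fillPoly(k,[ring(74)],255); cv2.fillPoly(k,[ring(55)],0); k[128:]=0
n,l,s,c=cv2.connectedComponentsWithStats(m&k)
for i in range(1,n):
    if s[i,4]>25:
        p=onz(d,*c[i],186);v=p-C; print(s[i,:5],c[i].round(1),p.round(1),np.hypot(*v[:2]).round(1),np.degrees(np.arctan2(v[1],v[0])).round(1))
```

```text
12.3583 [ 659.74918038 -269.04862463  470.26384938]
ctr [[278.3237268   80.06310947]]
[226  23  36  36 438] [242.7  39.7] [ 481.2 -313.6  186. ] 66.4 -137.8
[298  25  35  37 452] [316.   42.1] [ 484.  -221.8  186. ] 66.2 134.5
[227  96  33  32 389] [241.4 113.4] [ 571.9 -316.7  186. ] 63.2 -49.1
[295  98  36  30 428] [314.2 114.5] [ 573.3 -222.6  186. ] 63.2 47.3
[265 126  28   2  38] [280.1 126.7] [ 588.9 -266.7  186. ] 58.5 2.2
```

View pics/wr2.png

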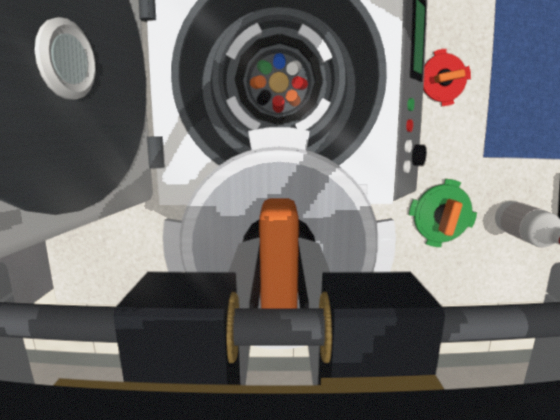

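The wrist view shows the rotor at about (278,80), all four pale lugs visible (the lower two slightly clipped), and gives x≈528.5. Both wrist measurements of the lid and rotor share the same bias, so I use (529,-269). Lower it with force watching.

```bash
cat >> h.py <<'E'
def rep(s=''):
    o=observe(); print(s,round(o['time'],1),np.round(o['ee_pos'],1),'F',np.round(o['wrist_force'],1),'M',np.round(o['torque'],2),round(o['finger_gap'],3)); return o
E
python3 - <<'E'
from h import *
R=down(88.5); X,Y=529,-269
bot.servo_line([X,Y,470],R,speed=250)
bot.servo_line([X,Y,225],speed=180); bot.hold(.3)
f0=rep()['wrist_force'][2]
for z in np.arange(215,191,-2.):
    bot.servo_line([X,Y,z],speed=30); o=rep(z)
    if o['wrist_force'][2]-f0>8: break
snap('wrist','wd.png')
E
```

```text
14.8 [ 529.1 -269.1  225.5] F [-1.2 -0.6 -3.6] M [ 0.08 -0.17 -0.03] 0.188
215.0 15.3 [ 528.9 -268.9  214.7] F [-0.1 -0.7 -3. ] M [ 0.06 -0.15 -0.01] 0.193
213.0 15.6 [ 529.  -269.   212.9] F [-0.2  0.6 -2.1] M [ 0.02 -0.13 -0.02] 0.191
211.0 15.8 [ 528.9 -268.9  210.9] F [-0.2 -0.  -2.6] M [ 0.08 -0.11  0.02] 0.187
209.0 16.1 [ 528.9 -268.9  208.8] F [ 0.2 -0.4 -3.2] M [ 0.1  -0.18  0.02] 0.188
207.0 16.3 [ 528.9 -268.9  206.8] F [ 0.3  0.1 -3.2] M [ 0.01 -0.17  0.03] 0.187
205.0 16.6 [ 528.9 -268.9  204.9] F [-0.9 -0.2 -3.2] M [ 0.08 -0.1   0.02] 0.187
203.0 16.8 [ 528.9 -268.9  202.8] F [ 0.3  0.1 -2.7] M [ 0.08 -0.13 -0.02] 0.187
201.0 17.1 [ 528.9 -268.9  200.8] F [ 0.2 -0.  -3.2] M [ 0.04 -0.11  0.  ] 0.191
199.0 17.3 [ 528.9 -268.9  198.8] F [-0.5 -0.3 -2.3] M [ 0.04 -0.15  0.02] 0.19
197.0 17.6 [ 529.3 -269.2  197.5] F [-0.3  0.4  0.2] M [ 0.12 -0.08  0.05] 0.19
195.0 17.8 [ 529.4 -269.2  195.9] F [0.3 0.2 4.6] M [ 0.21  0.02 -0.08] 0.189
```

View pics/wd.png

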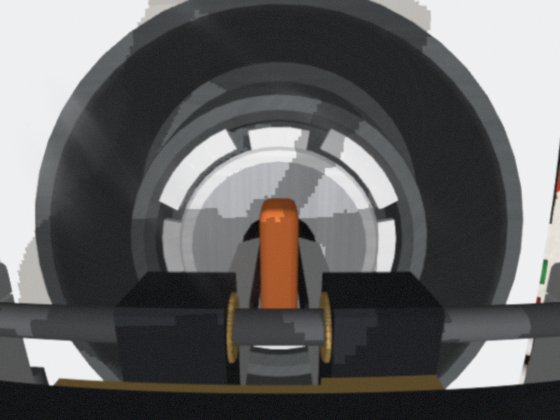

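The lid has dropped: its lugs at (278,138), (172,240) and (387,240) sit between the rotor's pale lugs, concentric. Now press to near bottom.

Run:
```python
from h import *
X,Y=529,-269
for z in np.arange(194,183,-1.):
    bot.servo_line([X,Y,z],speed=20); bot.hold(.1); o=rep(z)
    if o['wrist_force'][2]>16: break
```

```text
194.0 18.2 [ 529.3 -269.2  194.9] F [0.3 1.7 5.2] M [0.22 0.07 0.02] 0.187
193.0 18.6 [ 529.3 -269.2  194.2] F [-0.4  0.3  6.9] M [ 0.28  0.15 -0.04] 0.187
192.0 18.9 [ 529.4 -269.2  193.4] F [-0.4  0.3  7.7] M [0.26 0.18 0.06] 0.188
191.0 19.3 [ 529.4 -269.2  192.7] F [-1.3  1.  10.4] M [ 0.37  0.26 -0.01] 0.187
190.0 19.6 [ 529.4 -269.2  192. ] F [-1.8  0.8 11.2] M [0.4  0.34 0.02] 0.186
189.0 20.0 [ 529.4 -269.2  191.2] F [-2.3  0.8 10.8] M [ 0.46  0.38 -0.01] 0.187
188.0 20.3 [ 529.4 -269.2  190.5] F [-1.7  1.1 13.2] M [ 0.43  0.39 -0.02] 0.185
187.0 20.7 [ 529.4 -269.2  189.8] F [-1.6  1.1 14. ] M [0.49 0.53 0.01] 0.19
186.0 21.0 [ 529.4 -269.2  189.4] F [-2.8  2.  17. ] M [ 0.6   0.6  -0.03] 0.187
```

Bottoms at about z=189.4. Turn clockwise while pressed.

Run:
```python
from h import *
X,Y=529.2,-269.1
for a in list(range(4,36,4))+list(range(37,61,2)):
    bot.servo_line([X,Y,186.3],down(88.5-a),speed=150); bot.hold(.1); o=rep(a)
    R=np.array(o['orientation']); print('   act',round(88.5-np.degrees(np.arctan2(R[1,1],R[0,1])),1))
    if abs(o['torque'][2])>1.2: break
```

```text
4 21.4 [ 530.1 -269.8  189.4] F [-2.6  0.7 14.7] M [ 0.39  0.44 -0.04] 0.187
   act 4.0
8 21.7 [ 530.3 -270.1  189.5] F [-1.2  0.5 14.8] M [ 0.37  0.37 -0.02] 0.188
   act 8.0
12 22.1 [ 530.4 -270.4  189.5] F [-0.6  0.  15.1] M [0.23 0.38 0.06] 0.188
   act 12.0
16 22.4 [ 530.5 -270.5  189.5] F [-1.6 -0.  14. ] M [0.16 0.27 0.07] 0.191
   act 16.0
20 22.8 [ 530.5 -270.6  189.6] F [-0.7 -0.5 14.3] M [0.2  0.32 0.01] 0.186
   act 20.0
24 23.1 [ 530.5 -270.7  189.6] F [-0.4 -0.8 14. ] M [0.13 0.28 0.06] 0.187
   act 24.0
28 23.5 [ 530.5 -270.7  189.6] F [-0.5 -1.2 14.6] M [0.12 0.33 0.07] 0.19
   act 28.0
32 23.8 [ 530.5 -270.7  189.6] F [-0.6 -0.1 15.2] M [0.   0.32 0.01] 0.186
   act 32.0
37 24.2 [ 530.5 -270.7  189.6] F [-0.7 -1.8 14.5] M [ 0.05  0.33 -0.07] 0.186
   act 37.0
39 24.5 [ 530.5 -270.8  189.6] F [-1.2 -0.4 13.6] M [0.09 0.33 0.2 ] 0.187
   act 39.0
41 24.9 [ 530.5 -270.7  189.6] F [-0.3 -0.2 13.8] M [0.1  0.27 0.23] 0.186
   act 41.0
43 25.2 [ 530.5 -270.7  189.5] F [-0.6 -0.8 14.5] M [0.14 0.28 0.22] 0.184
   act 43.0
45 25.6 [ 530.5 -270.7  189.6] F [-1.9 -1.4 14.2] M [0.06 0.38 0.16] 0.19
   act 45.0
47 25.9 [ 530.1 -270.   189.5] F [-1.2  1.6 14.8] M [0.25 0.42 0.6 ] 0.184
   act 46.9
49 26.3 [ 529.8 -269.5  189.5] F [-2.5  1.9 15.4] M [0.39 0.42 1.04] 0.183
   act 48.8
51 26.6 [ 529.8 -269.5  189.4] F [-2.2  1.6 14.9] M [0.3  0.38 0.96] 0.197
   act 50.8
53 27.0 [ 529.7 -269.5  189.4] F [-1.9  1.9 15.9] M [0.37 0.42 1.38] 0.196
   act 52.7
```

Torque rises at about 46°, so the stop is reached. Ease up, feel for the lock, release.

Run:
```python
from h import *
for z in (189,192,194,196):
    bot.servo_line([529.2,-269.1,z],speed=30); bot.hold(.1); o=rep(z)
if o['wrist_force'][2]<-5 or o['ee_pos'][2]<195: 
    bot.servo_line([529.2,-269.1,194],speed=30)
    bot.let_go(); rep('open')
    bot.servo_line([529.2,-269.1,300],speed=100)
    bot.servo_line([570,-269.1,330],down(90),speed=150); bot.hold(.3); rep()
    d=snap('wrist','we.png'); t=snap('top','te.png')
```

```text
189 27.3 [ 529.4 -269.4  191. ] F [-1.5  1.7 10. ] M [0.24 0.24 1.33] 0.194
192 27.7 [ 529.3 -269.4  193.1] F [-1.3  0.   7.2] M [0.11 0.08 1.3 ] 0.198
194 28.0 [ 529.3 -269.3  194. ] F [0.2 0.1 3.3] M [-0.16 -0.13  1.33] 0.196
196 28.4 [ 529.3 -269.2  194.1] F [  3.3  -4.3 -12.7] M [-0.7  -1.05  1.39] 0.199
open 29.9 [ 529.2 -269.1  194. ] F [-0.1 -0.2  0.2] M [-0.03 -0.14 -0.02] 0.999
 32.5 [ 569.9 -269.1  330. ] F [-0.8  0.4 -0.9] M [ 0.01 -0.12  0.01] 0.997
```

```bash
ls pics
```

```text
rot.png
scene0.png
te.png
top0.png
w0.png
wd.png
we.png
wl.png
wr.png
wr2.png
```

Pulling up stopped hard at 194.1 (home ≈194), so it is locked.

View pics/we.png

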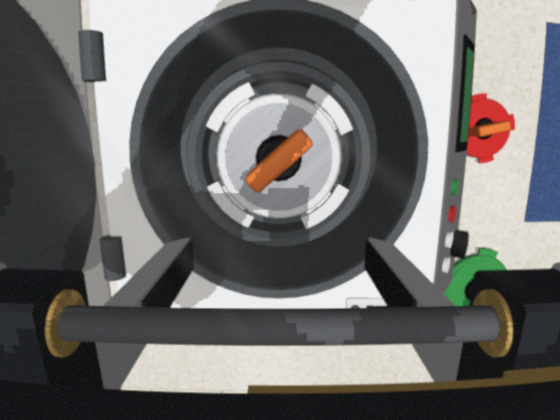

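The lid sits level and concentric at (279,157), with its bar turned about 50° and its lugs hidden under the rotor's four pale lugs. The gripper is clear, so I hand it in.

Run:
```python
from h import *
print(bot.sign_off())
```

```text
the job is handed in; nothing more can be done
None
```

The lid is seated, turned about 46° clockwise to the stop and released; an upward pull met a hard stop at its home height, the last wrist picture showed it level and centred, and I handed the job in at about 33 s (the sign-off gave no verdict).

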